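Fill up a round tub of pedestal posts

ROBOT

A 6-joint arm with a two-finger parallel gripper is mounted at the origin on the work surface; the furniture and walls round the work are solid. World frame = base frame: x ahead of the robot, y to its left, z up, the work surface at z = 0. Lengths are in mm, angles in degrees, forces in N, time in s.
With the tool pointing down it reaches from about 350 to 850 mm from the base axis. Payload 8.1 kg.
Tool frame: the origin (TCP) lies midway between the tips of the shut fingers; the grasp point (between the pads) lies 19 mm behind it; z points along the fingers, y is the direction in which the jaws open and shut (so a half turn about z gives the same grasp; the last joint's range is limited). The gripper opens to 85 mm and grips with 20 to 120 N. Pads are 22 mm wide; open, the fingers measure 114 mm over their backs; the gripper's body (76 mm by 85 mm) begins 54 mm behind the grasp point. The pads swing forward as they close: fully open they stand 13 mm farther back than shut.
Start: joints at [-75.424, 7.471, 85.268, -0, 87.261, -4.893], TCP at [199.999, -565.69, 231.292] pointing down, gripper open.
Joint ranges: [-169.43, 169.43], [-51.17, 129.36], [1.28, 143.12], [-76.62, 256.62], [0, 156.53], [-152.29, 152.29]. Speed limits (degrees/s): [136.94, 136.94, 159.86, 180, 180, 180].

INTERFACE

Orientations are given as [roll, pitch, yaw] about the fixed x, y, z axes, in that order (R = Rz(yaw) Ry(pitch) Rx(roll)).
In Python, from bench import telemetry, snapshot, camera_params, job gives the robot as it stands. The module is installed in compiled form; this text tells all that it offers.
- The arm moves only by the shell command python3 -m jog 'ROWS' [FORCE]. ROWS is JSON, a list that holds one entry, the list of rows, each a list of 7 numbers: the shift along the tool's x, y, z in units of 50 mm (1.0 is 50 mm), then the turn, a rotation vector about the tool's x, y, z in units of 2 pi rad (1.0 is 2 pi rad), then the opening, from 0 (shut) to 1 (fully open). In form: [[[dx, dy, dz, rx, ry, rz, claw], ...]]. A call has 1 to 12 rows; each row shifts and turns the commanded pose from where the row before left it, along the tool's axes as they then stand; what a row does not reach is not made up. A row lasts 1/8 s, in which the tool goes at most 62.5 mm and 10.7 degrees, less where a joint would pass 70% of its speed; a pose out of reach is approached as far as the arm can. A call with a number of a shift or a turn outside -1 to 1 is refused whole. A call with a gripper value outside its range is refused whole. The fingers move at their own pace and stop on an object; FORCE is the grip in N (left out, the last holds). Time passes only in rows, so rows that do not move let the fingers close. It gives the time, the measured TCP pose, the force and the opening at its end, in the units of the state.
- telemetry.sense(): the state, without advancing time (a new reading comes with each control period).
- snapshot(name): name is "side" or "top" or "wrist"; returns (picture, depth): 420x560x3 uint8, red, green, blue; 420x560 float32, mm along the optical axis (not along the pixel's ray), 0 where there is no reading.
- camera_params(name): a dict with "K" (3x3 intrinsics, pixels), "extrinsics" (4x4, takes a point from camera to world coordinates). Camera axes: x right, y down, z forward; pixel columns grow to the right and rows downward; lengths in mm; the calibration is good to about 2 mm. The wrist camera is an equidistant fisheye: a pixel r from the principal point sees the ray r / f radians off the axis. A picture is of the moment at which its call begins: read the wrist's pose just before it. camera_params takes no time and is no camera call; for the wrist camera it gives the pose at the moment of the call.
- job.hand_in(): hands the job in, once; it reports no verdict.
The state is a dict: "time": time; "joint_pos": joint angles; "qd": joint speeds; "joint_efforts": joint torques, N m; "tool_pos": TCP position; "tcp_rot": TCP orientation; "ft_force": force on the tool from outside, world axes, zero at the start; "wrist_torque": the same for the moment, N m; "finger_gap": finger opening in mm.
Only numpy, scipy, OpenCV 4.12 (cv2) and the standard library are available. Lean on these libraries where they do the work, as an engineer would, in place of code of your own. Each camera call takes 0.05 s, during which the arm holds its last target. There are 200 camera calls.

TASK

Put the two bright steel pedestal posts that stand on the bench into the two empty places of the round blue tub, one in the middle and one in the gap in the ring, standing upright on the tub's floor, so that the seven posts form an even hexagonal pattern. Either post may go in either place; the black post does not belong in this tub.

Things in the scene. Friction and masses are not known exactly. Their poses are not given: they have to be found in the camera images.
- post_a_centre (a point): bright steel pedestal post standing loose on the bench, about 0.15 kg: a round shaft 16 mm in diameter on a round foot 32 mm in diameter and 10 mm thick, 90 mm tall overall. This point is on its axis half-way up, 45 mm above its underside; z is up the axis. Grip the bare shaft above the foot. A black post of the same shape, not listed, also stands there.
- post_b_centre (a point): the other bright steel pedestal post, the same in every way as post_a; this point is again on its axis, 45 mm above its underside
- tub: round blue tub fixed to the bench, 140 mm across outside, 132 mm inside, 36 mm high; origin at the centre of its underside, z up, x towards the gap in its ring. Five steel posts like the loose ones already stand fast in it in a ring, axes 42 mm from the centre and 60 degrees apart: 26 mm between neighbouring shafts, 10 mm between feet.
- gap_middle (a point): the empty place in the middle of the tub: a point at the tub's centre on its floor, 4 mm above the bench. x points from here to the gap in the ring, z is up. Fingers that stand either side of a post along this y direction pass between the neighbouring shafts, in both empty places.
- gap_ring (a point): the empty sixth place of the ring; the point lies on the tub's floor, 42 mm from the tub's centre along x; same axes as gap_middle
Mind the look-alikes: they are no part of the job. Leave any purple look-alike of the part that bears post_b_centre alone.

How it is judged (in metres and radians):
At the end, for the whole second after the job is handed in: One bright steel post stands in the middle of the tub and the other in the gap in the ring, each within 13 mm of its place, upright within 10 degrees, its foot down on the tub's floor (centre at most 50 mm above it), released and at rest (((horizontal distance between post_a_centre and gap_middle below 0.013 m and horizontal distance between post_b_centre and gap_ring below 0.013 m) or (horizontal distance between post_b_centre and gap_middle below 0.013 m and horizontal distance between post_a_centre and gap_ring below 0.013 m)) and z of each of post_a_centre, post_b_centre in the frame of gap_middle below 0.05 m and angle between each of post_a_centre, post_b_centre's own z axis and vertical below 0.17 rad and linear speed of each of post_a, post_b below 0.02 m/s); the robot touches nothing.
It also fails if it takes over 64 s, if anything falls off the work surface, if the arm or the gripper's body presses on something with over 40 N, if the wrist force passes 120 N, or if a joint passes its speed limit or range.

## Working session

There is one attempt and no reset: what is moved stays moved. The work goes in short steps, Python scripts to look and compute and a shell command to move; the robot and the scene stay as the last step left them, time stands still between calls to the robot, and variables do not carry over. Pictures are saved under pics/ and viewed, about 8 in all and at most 12, crops included, and the job is handed in when it is done.

```bash
mkdir -p pics; python3 - <<'E'
from bench import telemetry, snapshot, camera_params
import cv2,numpy as np
print(telemetry.sense())
for n in("top","side"):
    p,d=snapshot(n); cv2.imwrite(f"pics/{n}0.png",p[:,:,::-1]); np.save(f"{n}0.npy",d)
    c=camera_params(n); print(n,np.round(c["K"],1).tolist(),np.round(c["extrinsics"],3).tolist())
E
```

```text
{'time': 0.0, 'joint_pos': array([-7.54239320e+01,  7.51422237e+00,  8.53308227e+01, -1.69344654e-04,
        8.72601129e+01, -4.89243356e+00]), 'qd': array([-0.06156191,  0.03840338,  0.01637813,  0.0204407 , -0.03971555,
       -0.0547232 ]), 'joint_efforts': array([-1.17584143e-03, -5.69377434e+01, -5.00565755e+01, -3.09770394e-04,
        1.44700654e-02,  1.03114125e-06]), 'tool_pos': array([ 199.86029174, -565.15075739,  230.23886003]), 'tcp_rot': array([-1.79895211e+02, -8.79990912e-03,  1.94685018e+01]), 'ft_force': array([0.92110542, 1.22944378, 0.59152252]), 'wrist_torque': array([ 0.02918659,  0.01508572, -0.02862938]), 'finger_gap': 85.33724433902515}
top [[503.4, 0.0, 272.0], [0.0, 503.4, 210.7], [0.0, 0.0, 1.0]] [[0.009, -0.994, 0.108, 367.634], [-1.0, -0.006, 0.027, 20.906], [-0.026, -0.108, -0.994, 1109.118], [0.0, 0.0, 0.0, 1.0]]
side [[412.7, 0.0, 276.1], [0.0, 412.7, 211.3], [0.0, 0.0, 1.0]] [[0.997, 0.066, -0.046, 505.91], [0.08, -0.763, 0.642, -488.362], [0.007, -0.643, -0.766, 709.035], [0.0, 0.0, 0.0, 1.0]]
```

View pics/top0.png

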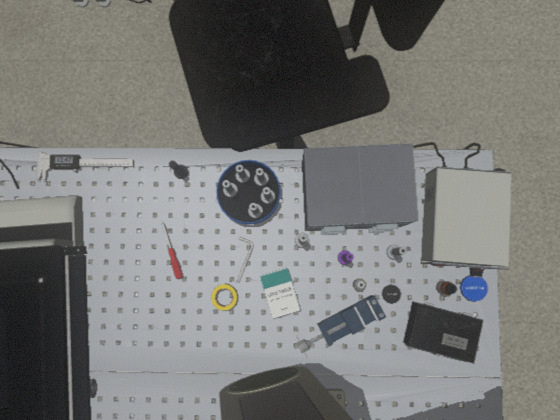

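View pics/side0.png

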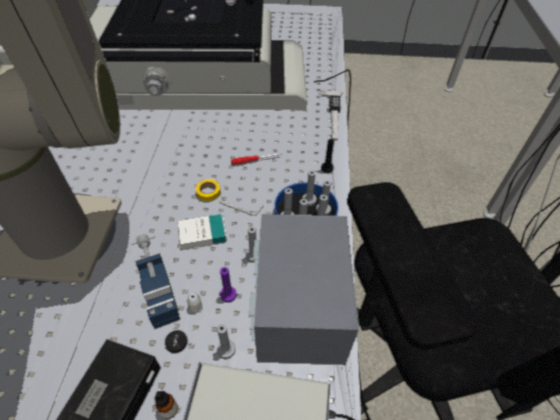

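Top view: tub at (249,193), a steel post at (304,240) close to the grey box, another near (397,252), purple one at (346,257), black one at (180,170), and a short object at (360,285). Next I measure with depth and zoom in.

```bash
cat > h.py <<'E'
import numpy as np,cv2
from bench import camera_params
def cloud(n,d,R=None):
    c=camera_params(n);K=c["K"];E=c["extrinsics"] if R is None else R
    v,u=np.mgrid[:420,:560]; x=(u-K[0][2])/K[0][0];y=(v-K[1][2])/K[1][1]
    if n=="wrist":
        r=np.hypot(x,y)+1e-9; s=np.tan(r)/r; x,y=x*s,y*s
    P=np.stack([x*d,y*d,d,np.ones_like(d)],-1)@np.array(E).T
    return P[...,:3]
E
python3 - <<'E'
from h import *
d=np.load("top0.npy");P=cloud("top",d);p=cv2.imread("pics/top0.png")
Ps=cloud("side",np.load("side0.npy"))
for nm,(u,v),w in [("p1",(304,240),11),("p2",(397,252),13),("short",(360,285),10),("purple",(346,257),10),("black",(180,170),12)]:
    Q=P[v-w:v+w,u-w:u+w].reshape(-1,3); 
    for lo,hi in((14,80),(80,100)):
        q=Q[(Q[:,2]>lo)&(Q[:,2]<hi)]
        if len(q):print(nm,lo,len(q),np.round(q.mean(0)),np.round(q.min(0)),np.round(q.max(0)))
Q=P[155:230,212:285].reshape(-1,3)
print("box top",P[180,350].round(),"box edge",P[225,310].round(),P[215,306].round(),P[225,410].round(),"bench",P[270,200].round())
h=P[...,2]; m=np.zeros(h.shape,np.uint8); m[155:230,212:285]=((h>80)&(h<105))[155:230,212:285]
n,l,s,c=cv2.connectedComponentsWithStats(m)
for i in range(1,n): print(s[i,4],P[l==i].mean(0).round(1))
b=p[...,0].astype(int)-p[...,2]; t=np.zeros(h.shape,bool); t[155:230,212:285]=((b>30)&(h>28)&(h<45))[155:230,212:285]
q=P[t]; A=np.c_[2*q[:,:2],np.ones(len(q))]; s=np.linalg.lstsq(A,(q[:,:2]**2).sum(1),rcond=None)[0]
print("rim",len(q),s[:2],np.sqrt(s[2]+s[0]**2+s[1]**2),q[:,2].mean())
cv2.imwrite("pics/z1.png",cv2.resize(p[145:305,205:425],None,fx=3.6,fy=3.6,interpolation=cv2.INTER_CUBIC))
E
```

```text
p1 14 39 [430. -21.  36.] [412. -41.  14.] [445.  -2.  78.]
p1 80 51 [424. -16.  90.] [417. -23.  84.] [432.  -9.  95.]
p2 14 53 [ 399. -209.   45.] [ 390. -220.   14.] [ 408. -205.   77.]
p2 80 57 [ 400. -214.   89.] [ 393. -222.   82.] [ 407. -207.   95.]
short 14 122 [ 330. -137.   35.] [ 318. -151.   16.] [ 341. -127.   46.]
purple 14 32 [ 385. -103.   44.] [ 379. -107.   14.] [394. -95.  79.]
purple 80 50 [ 387. -108.   90.] [ 380. -116.   81.] [ 394. -101.   94.]
black 14 74 [571. 250.  43.] [563. 239.  14.] [581. 262.  79.]
black 80 53 [574. 254.  90.] [567. 247.  80.] [582. 263.  94.]
box top [ 533. -103.  146.] box edge [445. -26. 148.] [470. -21.  92.] [ 458. -252.    3.] bench [356. 208.  -2.]
55 [564.9 115.3  93. ]
54 [558.1  74.   93.6]
53 [532.9 141.7  93.4]
56 [518.9  59.4  93.3]
53 [486.8  86.   93.6]
rim 306 [526.50072177 101.36284866] 67.5803103542441 35.92676431911846
```

View pics/z1.png

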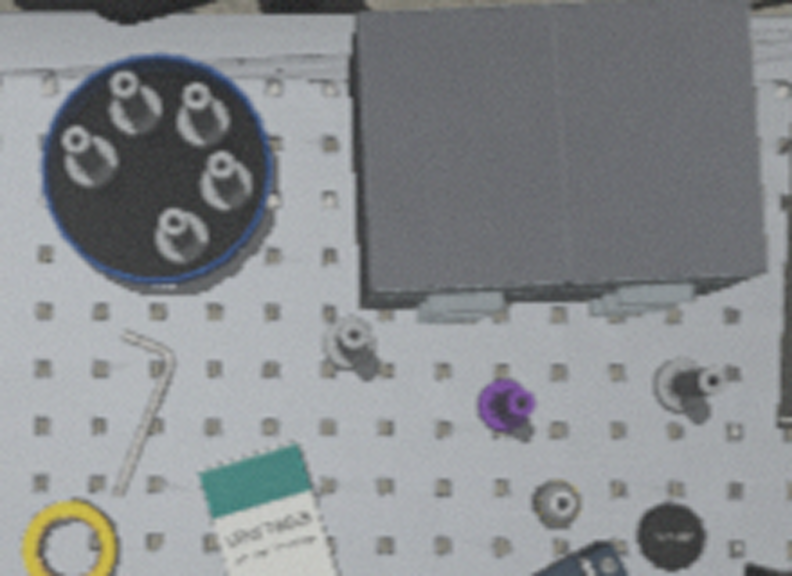

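Zoom: the tub has five posts, with the gap at its lower left. Bright post 1 at zoom (350,335) is close to the grey box corner, post 2 is at (685,380), and the purple one is between them. The ring fit gives a tub centre near (526,100.7) and a gap direction of about 140.6°. Now the obstacle outlines and a finer post fit.

```bash
python3 - <<'E'
from h import *
for n in("top","side"):
    P=cloud(n,np.load(n+"0.npy")).reshape(-1,3)
    print(n)
    for y in range(-260,21,20):
        s=P[(abs(P[:,1]-y)<5)&(P[:,0]>412)&(P[:,0]<600)]
        r=[]
        for lo,hi in((15,60),(60,120),(120,160)):
            q=s[(s[:,2]>lo)&(s[:,2]<hi)]; r.append((round(float(q[:,0].min())),len(q)) if len(q) else None)
        print(y,r)
    s=P[(P[:,0]>425)&(P[:,0]<600)&(P[:,1]<60)&(P[:,2]>130)]; print("box ymax",np.percentile(s[:,1],[98,99.5]))
    s=P[(P[:,0]>350)&(P[:,0]<445)&(P[:,1]<-235)&(P[:,1]>-330)&(P[:,2]>25)]; print("white",len(s),s.max(0).round(),np.percentile(s[:,1],99))
    for nm,c in(("p1",(424,-16)),("p2",(400,-214))):
        k=P[np.hypot(P[:,0]-c[0],P[:,1]-c[1])<22]
        for lo,hi in((6,14),(25,80),(86,100)):
            q=k[(k[:,2]>lo)&(k[:,2]<hi)]
            if len(q):print(nm,lo,len(q),q.mean(0).round(1),q.min(0).round(),q.max(0).round())
E
```

```text
top
-260 [None, None, None]
-240 [None, None, None]
-220 [(454, 7), (454, 7), (454, 397)]
-200 [(444, 2), (442, 26), (452, 389)]
-180 [(441, 8), (441, 36), (452, 397)]
-160 [(441, 18), (440, 43), (451, 398)]
-140 [(449, 8), (450, 11), (450, 414)]
-120 [(449, 5), (448, 13), (449, 406)]
-100 [(439, 1), (438, 13), (448, 419)]
-80 [(436, 10), (436, 36), (447, 396)]
-60 [(436, 9), (435, 42), (445, 449)]
-40 [(444, 8), (444, 9), (444, 396)]
-20 [(418, 61), (416, 124), (445, 322)]
0 [None, None, None]
20 [None, None, None]
box ymax [-22.30712852 -18.39340253]
white 1327 [ 445. -271.  100.] -272.27841031490686
p1 6 93 [423.1 -14.7  10.5] [410. -31.   6.] [445.  -0.  14.]
p1 25 9 [419.5 -11.9  53.4] [416. -19.  40.] [426.  -8.  78.]
p1 86 49 [424.8 -15.9  90.6] [417. -25.  86.] [444.  -9.  95.]
p2 6 94 [ 399.5 -211.3   10.1] [ 386. -228.    6.] [ 414. -200.   14.]
p2 25 41 [ 399.4 -209.1   53.6] [ 393. -214.   27.] [ 408. -207.   77.]
p2 86 52 [ 400.3 -214.6   90.2] [ 393. -222.   86.] [ 407. -208.   95.]
side
-260 [None, None, None]
-240 [(458, 27), (458, 49), (458, 26)]
-220 [None, None, (4
[... 198 characters left out ...]
, (439, 24), (450, 452)]
-80 [(439, 5), (438, 36), (448, 438)]
-60 [None, (438, 19), (448, 409)]
-40 [None, None, (447, 391)]
-20 [(418, 47), (418, 90), (447, 186)]
0 [None, None, None]
20 [None, None, None]
box ymax [-26.34289054 -20.83342706]
white 1866 [ 445. -272.   97.] -276.4527677089529
p1 6 53 [418.1 -23.2   9.3] [411. -35.   6.] [428.  -7.  12.]
p1 25 102 [425.7 -23.5  56.7] [418. -26.  27.] [434. -17.  79.]
p1 86 47 [426.2 -18.9  89.5] [419. -25.  86.] [433. -12.  92.]
p2 6 165 [ 404.  -221.8    9.6] [ 387. -234.    6.] [ 418. -202.   14.]
p2 25 131 [ 404.1 -222.9   53.1] [ 395. -226.   26.] [ 410. -214.   79.]
p2 86 81 [ 402.1 -218.2   89.4] [ 394. -225.   87.] [ 409. -210.   92.]
```

Post 1 is about (425,-17), 21 mm from the box face, so it needs a tilted grasp. Post 2 is about (401,-216), and a vertical grasp at 70 mm height clears everything. I do post 2 first.

```bash
python3 -m jog '[[[0,0,0,0,0,0.027,0.6],[0,0,0,0,0,0.027,0.6],[0.39,-0.7,0,0,0,0,0.6],[0.39,-0.7,0,0,0,0,0.6],[0.39,-0.7,0,0,0,0,0.6],[0.39,-0.7,0,0,0,0,0.6],[0.39,-0.7,0,0,0,0,0.6],[0.39,-0.7,0,0,0,0,0.6],[0.39,-0.7,0,0,0,0,0.6],[0.39,-0.7,0,0,0,0,0.6],[0.39,-0.7,0,0,0,0,0.6],[0.39,-0.7,0,0,0,0,0.6]]]' 40
python3 - <<'E'
from h import *
from bench import snapshot,telemetry
c=camera_params("wrist")["extrinsics"];s=telemetry.sense();p,d=snapshot("wrist")
print(np.round(c,3).tolist(),s["tool_pos"],s["tcp_rot"],s["joint_pos"])
P=cloud("wrist",d,c);cv2.imwrite("pics/w1.png",p[:,:,::-1])
k=np.where((abs(P[...,2]-89)<6)&(np.hypot(P[...,0]-401,P[...,1]+216)<20)); print(len(k[0]),k[0].mean(),k[1].mean(),P[k].mean(0),P[k].min(0),P[k].max(0))
E
```

```text
time: 1.6
tool_pos: [395.1, -214.3, 231.0]
tcp_rot: [-180.0, 0.0, 0.0]
ft_force: [0.4, -1.0, 0.4]
finger_gap: 51.3
[[-0.0, -0.955, -0.296, 470.262], [-1.0, -0.0, 0.002, -214.266], [-0.002, 0.296, -0.955, 373.0], [0.0, 0.0, 0.0, 1.0]] [ 395.1020279  -214.25909362  230.96643839] [-1.79984773e+02  1.90160747e-02  2.45800881e-02] [-3.50127581e+01 -1.65098760e+01  1.08025527e+02  1.55059469e-03
  8.85086611e+01  5.49626237e+01]
248 189.8709677419355 280.09274193548384 [ 400.97425587 -215.88554738   89.10929254] [ 393.00982771 -223.90494988   83.04926268] [ 408.18123403 -208.60982158   91.37659997]
```

View pics/w1.png

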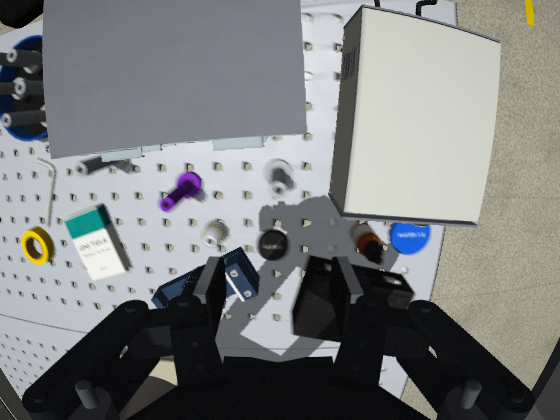

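Wrist view: post 2 at (280,180), nothing between it and the fingers, measured at (401,-216). Descend and grip.

```bash
python3 -m jog '[[[0.1,0.034,0.6,0,0,0,0.6],[0,0,0.6,0,0,0,0.6],[0,0,0.6,0,0,0,0.6],[0,0,0.6,0,0,0,0.6],[0,0,0.6,0,0,0,0.6],[0,0,0.6,0,0,0,0.6],[0,0,0,0,0,0,0.6],[0,0,0,0,0,0,0],[0,0,0,0,0,0,0],[0,0,0,0,0,0,0],[0,0,0,0,0,0,0],[0,0,0,0,0,0,0]]]' 50
```

```text
time: 3.15
tool_pos: [400.9, -218.0, 52.8]
tcp_rot: [179.9, -0.1, 0.0]
ft_force: [-1.6, 0.9, 6.5]
finger_gap: 14.6
```

```bash
python3 -m jog '[[[0,0,-0.5,0,0,0,0],[0,0,-0.7,0,0,0,0],[0,0,-0.7,0,0,0,0],[0,0,-0.7,0,0,0,0],[0,0,-0.8,0,0,0,0],[0,0,0,0,0,0.02735,0],[0,0,0,0,0,0.02735,0],[0,0,0,0,0,0.02735,0],[0,0,0,0,0,0.02735,0],[0,0,0,0,0,0,0]]]'
```

```text
time: 4.4
tool_pos: [399.7, -217.2, 221.3]
tcp_rot: [180.0, 0.0, -39.3]
ft_force: [-0.5, -0.6, -2.0]
finger_gap: 14.7
```

```bash
python3 -m jog '[[[-0.231,-0.724,0,0,0,0,0],[-0.231,-0.724,0,0,0,0,0],[-0.231,-0.724,0,0,0,0,0],[-0.231,-0.724,0,0,0,0,0],[-0.231,-0.724,0,0,0,0,0],[-0.231,-0.724,0,0,0,0,0],[-0.231,-0.724,0,0,0,0,0],[-0.231,-0.724,0,0,0,0,0],[-0.231,-0.724,0,0,0,0,0],[0,0,0,0,0,0,0],[0,0,0,0,0,0,0]]]'
python3 - <<'E'
from h import *
from bench import snapshot,telemetry
c=camera_params("wrist")["extrinsics"];s=telemetry.sense();p,d=snapshot("wrist")
print(s["tool_pos"],s["tcp_rot"],s["joint_pos"])
P=cloud("wrist",d,c);cv2.imwrite("pics/w2.png",p[:,:,::-1])
for q in([564.9,115.3],[558.1,74],[532.9,141.7],[518.9,59.4],[486.8,86]):
    m=(abs(P[...,2]-94)<5)&(np.hypot(P[...,0]-q[0],P[...,1]-q[1])<14); print(m.sum(),P[m].mean(0).round(1) if m.any() else '')
E
```

```text
time: 5.78
tool_pos: [525.7, 100.3, 221.0]
tcp_rot: [179.9, 0.0, -39.2]
ft_force: [0.3, 0.1, -1.7]
finger_gap: 14.7
[525.71539787 100.25979164 221.02170076] [ 1.79949311e+02  1.58646197e-02 -3.91851816e+01] [ 5.32472016e+00 -2.25372717e+00  9.63625074e+01 -2.50889416e-02
  8.59380681e+01  1.34511682e+02]
274 [565.3 114.5  93.5]
285 [559.   73.8  93.5]
239 [533.6 141.   93.2]
271 [519.6  58.8  93.5]
254 [487.7  85.3  93.2]
```

View pics/w2.png

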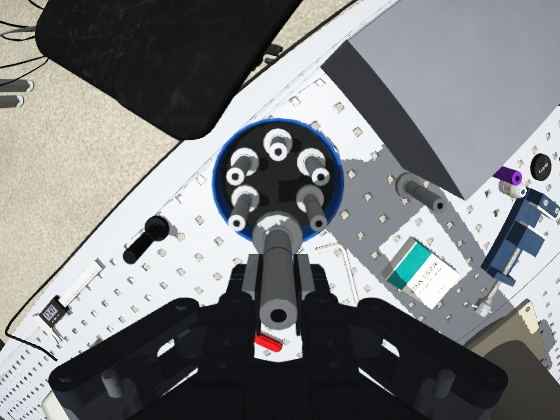

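Wrist view: the post is held straight (shaft from (279,235) to (278,315)), with the five ring posts ahead of it. The tub centre measures (526.5,99.9) here, against (525.9,100.6) from the top camera, so I am within 1 mm. Lower, then open to about 24 mm.

```bash
python3 -m jog '[[[0,0,0.6,0,0,0,0],[0,0,0.6,0,0,0,0],[0,0,0.6,0,0,0,0],[0,0,0.6,0,0,0,0],[0,0,0.6,0,0,0,0],[0,0,0.14,0,0,0,0],[0,0,0.08,0,0,0,0],[0,0,0.04,0,0,0,0],[0,0,0,0,0,0,0]]]'
```

```text
time: 6.95
tool_pos: [526.8, 100.6, 59.3]
tcp_rot: [-179.9, -0.1, -39.4]
ft_force: [-0.8, 0.1, -2.5]
finger_gap: 14.5
```

```bash
python3 -m jog '[[[0,0,0.03,0,0,0,0],[0,0,0.02,0,0,0,0],[0,0,0,0,0,0,0.27],[0,0,0,0,0,0,0.27],[0,0,0,0,0,0,0.27],[0,0,-0.3,0,0,0,0.27],[0,0,-0.6,0,0,0,0.27],[0,0,-0.8,0,0,0,0.27],[0,0,-0.8,0,0,0,0.27],[0,0,-0.7,0,0,0,0.27]]]'
python3 - <<'E'
from h import *
from bench import snapshot,telemetry
c=camera_params("wrist")["extrinsics"];p,d=snapshot("wrist")
P=cloud("wrist",d,c);cv2.imwrite("pics/w3.png",p[100:340,140:420,::-1])
for q in([526,100.5],[425,-17]):
    m=(abs(P[...,2]-92)<7)&(np.hypot(P[...,0]-q[0],P[...,1]-q[1])<14); print(m.sum(),P[m].mean(0).round(1) if m.any() else '')
E
```

```text
time: 8.2
tool_pos: [526.4, 100.6, 218.8]
tcp_rot: [-179.9, -0.1, -39.4]
ft_force: [0.7, -0.6, -0.0]
finger_gap: 23.3
290 [527.1 101.2  92.9]
201 [425.  -15.8  89. ]
```

View pics/w3.png

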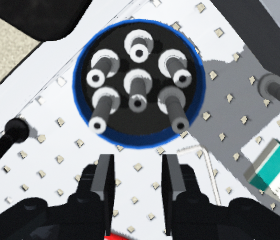

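Post 2 stands in the middle (crop (137,100)), its top at (527,101,93). Now post 1: pre-grasp pose with yaw -20° and 32° tilt, backed 120 mm off along the tool axis.

```bash
python3 -m jog '[[[-0.23,0.694,0,0,0,0,0.42],[-0.23,0.694,0,0,0,0,0.42],[-0.23,0.694,0,0,0,0,0.42],[-0.23,0.694,0,0,0,0,0.42],[-0.23,0.694,0,0,0,0,0.42],[0,0,0.67,0,0,-0.027,0.42],[0,0,0.67,0,0,-0.027,0.42],[0,0,0,0,0.0296,0,0.42],[0,0,0,0,0.0296,0,0.42],[0,0,0,0,0.0296,0,0.42],[0,0,0,0,0,0,0.42]]]'
python3 - <<'E'
from h import *
from bench import snapshot,telemetry
from scipy.spatial.transform import Rotation as Ro
c=camera_params("wrist")["extrinsics"];s=telemetry.sense();p,d=snapshot("wrist")
P=cloud("wrist",d,c);cv2.imwrite("pics/w4.png",p[:,:,::-1])
m=(abs(P[...,2]-90)<5)&(np.hypot(P[...,0]-425,P[...,1]+17)<14); print(m.sum(),P[m].mean(0).round(1) if m.any() else '')
R=Ro.from_euler('xyz',s["tcp_rot"],degrees=True).as_matrix(); print(R.round(3).tolist(),s["joint_pos"].round(1),s["tool_pos"])
for a in([424.8,-16.5],):
    G=np.array([a[0],a[1],66]); print("tool-frame shift (units)",((R.T@(G-s["tool_pos"])+[-3,0,19])/50).round(3))
E
```

```text
time: 9.62
tool_pos: [417.2, 18.7, 151.6]
tcp_rot: [178.4, -29.0, -19.6]
ft_force: [-0.3, 0.2, -0.1]
finger_gap: 35.8
393 [423.8 -16.3  89.4]
[[0.824, -0.348, 0.447], [-0.293, -0.937, -0.189], [0.485, 0.024, -0.874]] [  8.  -51.2 143.  -16.2  63.6 122.1] [417.1711105   18.70745828 151.61131626]
tool-frame shift (units) [-0.558  0.566  2.078]
```

View pics/w4.png

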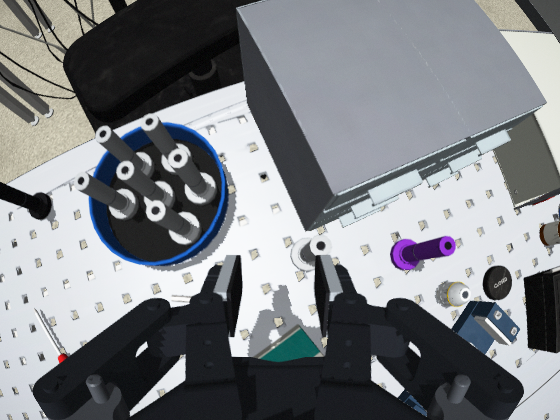

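Wrist view: post 1 at (315,245), between the fingers. The arm stopped at its joint limits (q2 -51.2, q3 143), so this tilt is too steep here. I fit a quick wrist-reach model to check an 18° tilt that grips the post's top.

```bash
python3 - <<'E'
import numpy as np
from scipy.optimize import least_squares,fsolve
D=[([199.9,-565.2,230.2],(0,0,-1),7.514,85.33),([395.1,-214.26,230.97],(0,0,-1),-16.51,108.03),([525.7,100.26,221.02],(0,0,-1),-2.254,96.36),([417.17,18.7,151.6],(.447,-.189,-.874),-51.2,143.)]
r=np.radians
def fk(p,q2,q3):
    r0,h0,a,b,off=p[:5]; t=r(q2); u=r(q2+q3+off)
    return r0+a*np.sin(t)+b*np.sin(u), h0+a*np.cos(t)+b*np.cos(u)
def res(p):
    o=[]
    for T,z,q2,q3 in D:
        W=np.array(T)-p[5]*np.array(z); x=fk(p,q2,q3); o+=[np.hypot(W[0],W[1])-x[0],W[2]-x[1]]
    return o+[(p[4]-0)*.05,(p[0])*.01]
best=min((least_squares(res,[0,h,a,a,o,L]) for h in(300,400) for a in(300,400) for o in(0,-20,10) for L in(200,280)),key=lambda s:s.cost)
print(best.x.round(1),best.cost)
p=best.x
for tilt in(0,10,18,25,32):
  for phi in(-20,):
    for zt in(64,100,150):
      z=np.array([np.sin(r(tilt))*np.cos(r(phi)),np.sin(r(tilt))*np.sin(r(phi)),-np.cos(r(tilt))]);W=np.array([427,-18,zt])-p[5]*z
      s=least_squares(lambda q:np.subtract(fk(p,*q),(np.hypot(W[0],W[1]),W[2])),[-30,120]); print(tilt,zt,s.x.round(1),round(s.cost,2))
E
```

```text
[ 12.3 331.6 367.5 548.2   7.4 368.9] 0.5212258563203686
0 64 [-10.6 121.5] 0.0
0 100 [-13.7 120. ] 0.0
0 150 [-17.1 117.1] 0.0
10 64 [-21.6 130.9] 0.0
10 100 [-25.  129.2] 0.0
10 150 [-28.5 126. ] 0.0
18 64 [-30.8 138.5] 0.0
18 100 [-34.5 136.7] 0.0
18 150 [-38.1 133.4] 0.0
25 64 [-39.3 145.3] 0.0
25 100 [-43.4 143.5] 0.0
25 150 [-47. 140.] 0.0
32 64 [-48.5 152.3] 0.0
32 100 [-53.3 150.6] 0.0
32 150 [-56.9 146.8] 0.0
```

```bash
python3 -m jog '[[[0,0,-0.2,0,-0.0153,0,0.4],[0,0,-0.2,0,-0.0153,0,0.4],[0,0,0,0,0,0,0.4]]]'
cat > sh.py <<'E'
import sys,numpy as np
from bench import telemetry
from scipy.spatial.transform import Rotation as Ro
s=telemetry.sense();R=Ro.from_euler('xyz',s["tcp_rot"],degrees=True).as_matrix()
t=np.array(s["tool_pos"])
for a in sys.argv[1:]:
    g=np.array(eval(a),float); print(a,((R.T@(g-t))/50).round(3)); t=g
print("z",R[:,2].round(3),"y",R[:,1].round(3),s["joint_pos"].round(1))
E
python3 sh.py 427,-18,120 427,-18,64
```

```text
time: 10.05
tool_pos: [408.7, 18.6, 169.1]
tcp_rot: [178.5, -17.8, -20.4]
ft_force: [0.4, -0.0, 0.3]
finger_gap: 34.2
427,-18,120 [0.27  0.529 1.132]
427,-18,64 [-0.342 -0.028  1.066]
z [ 0.277 -0.13  -0.952] y [-0.355 -0.934  0.025] [  2.8 -40.6 132.7  -8.7  72.2 114.9]
```

```bash
python3 -m jog '[[[0.13,0.265,0.3,0.0042,0,0,0.4],[0.14,0.265,0.3,0,0,0,0.4],[0,0,0.27,0,0,0,0.4],[0,0,0.26,0,0,0,0.4],[0,0,0,0,0,0,0.4]]]'
python3 sh.py 426.5,-18.4,64
python3 - <<'E'
from h import *
from bench import snapshot
c=camera_params("wrist")["extrinsics"];p,d=snapshot("wrist")
P=cloud("wrist",d,c);cv2.imwrite("pics/w5.png",p[100:360,140:460,::-1])
m=(abs(P[...,2]-90)<5)&(np.hypot(P[...,0]-425,P[...,1]+17)<14); print(m.sum(),P[m].mean(0).round(1) if m.any() else '')
E
```

```text
time: 10.68
tool_pos: [425.8, -15.3, 116.7]
tcp_rot: [179.9, -17.6, -20.2]
ft_force: [-0.8, 0.4, 0.4]
finger_gap: 33.9
426.5,-18.4,64 [-0.286  0.052  1.014]
z [ 0.284 -0.105 -0.953] y [-0.345 -0.939  0.001] [ -5.  -35.9 135.5  -5.1  63.5 106.8]
579 [424.2 -16.5  89.4]
```

View pics/w5.png

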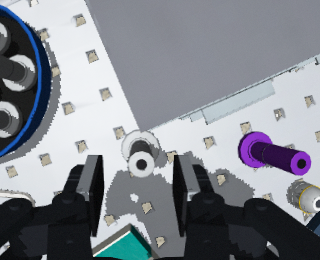

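The post sits between the fingers (crop (142,162)) and the box corner is clear. Descend, grip, and lift a little.

```bash
python3 -m jog '[[[-0.095,0.05,0.34,0,0,0,0.4],[-0.095,0,0.34,0,0,0,0.4],[-0.095,0,0.34,0,0,0,0.4],[0,0,0,0,0,0,0.4],[0,0,0,0,0,0,0],[0,0,0,0,0,0,0],[0,0,0,0,0,0,0],[0,0,0,0,0,0,0]]]' 50
python3 sh.py 414,-17,75 350,-30,75
```

```text
time: 11.72
tool_pos: [428.9, -18.8, 66.7]
tcp_rot: [-180.0, -17.9, -20.2]
ft_force: [-1.4, 1.7, 6.7]
finger_gap: 14.3
414,-17,75 [-0.227  0.069 -0.248]
350,-30,75 [-1.058  0.686 -0.342]
z [ 0.289 -0.106 -0.952] y [-0.345 -0.939 -0.   ] [ -5.6 -31.2 138.1  -5.4  55.9 106.9]
```

Gripped. The same tilt works directly for the ring gap, because the body leans outward from the tub, so no regrasp is needed. Lift.

```bash
python3 -m jog '[[[0.03,0,-0.1,0,0,0,0],[-0.2,0.069,-0.15,0,0,0,0],[0.13,0,-0.41,0,0,0,0],[0.13,0,-0.41,0,0,0,0],[0.13,0,-0.41,0,0,0,0],[0.13,0,-0.41,0,0,0,0],[0.13,0,-0.41,0,0,0,0],[0,0,0,0,0,0,0]]]'
python3 sh.py 500,124,182
```

```text
time: 12.72
tool_pos: [416.0, -17.9, 184.0]
tcp_rot: [-180.0, -17.9, -20.2]
ft_force: [0.6, 0.6, -2.6]
finger_gap: 14.5
500,124,182 [ 0.555 -3.245  0.222]
z [ 0.289 -0.106 -0.951] y [-0.345 -0.938 -0.   ] [ -5.6 -41.9 131.9  -4.6  72.6 105.3]
```

```bash
python3 -m jog '[[[0,0,0,-0.0082,0,0.0254,0],[0,0,0,-0.0082,0,0.0254,0],[-0.1,-0.644,-0.032,0,0,0,0],[-0.1,-0.644,-0.032,0,0,0,0],[-0.1,-0.644,-0.032,0,0,0,0],[-0.1,-0.644,-0.032,0,0,0,0],[-0.1,-0.644,-0.032,0,0,0,0],[0,0,0,0,0,0,0],[0,0,0,0,0,0,0]]]'
python3 sh.py 497.8,123.3,182 497.8,123.3,72
python3 - <<'E'
from h import *
from bench import snapshot
for n in("wrist","side"):
    p,d=snapshot(n);cv2.imwrite(f"pics/{n}6.png",p[:,:,::-1])
a=cv2.imread("pics/wrist6.png")[60:420,120:440];b=cv2.resize(cv2.imread("pics/side6.png")[100:280,220:400],(360,360),interpolation=cv2.INTER_CUBIC)
cv2.imwrite("pics/c6.png",np.hstack([a,b]))
E
```

```text
time: 13.85
tool_pos: [496.1, 122.7, 180.6]
tcp_rot: [179.8, -17.7, -39.3]
ft_force: [-0.3, -0.2, -2.0]
finger_gap: 14.1
497.8,123.3,182 [ 0.027 -0.03  -0.021]
497.8,123.3,72 [-0.669 -0.008  2.096]
z [ 0.233 -0.196 -0.953] y [-0.635 -0.773  0.003] [ 18.8 -13.3 112.5 -15.9  72.1 151.9]
```

View pics/c6.png

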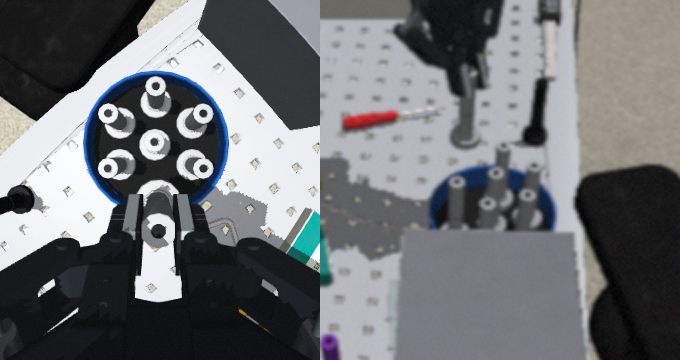

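The post hangs upright over the gap: left panel (157,230), side panel (465,110). q6 is at 151.9°, against a limit of 152.29°, so I turn back 4° of yaw before lowering.

```bash
python3 -m jog '[[[0,0,0,0.0034,0,-0.0106,0],[-0.125,-0.006,0.41,0,0,0,0],[-0.125,-0.006,0.41,0,0,0,0],[-0.125,-0.006,0.41,0,0,0,0],[-0.125,-0.006,0.41,0,0,0,0],[-0.125,-0.006,0.38,0,0,0,0],[0,0,0,0,0,0,0],[0,0,0,0,0,0,0]]]'
python3 sh.py 498,123.3,72
```

```text
time: 14.95
tool_pos: [499.2, 123.5, 77.3]
tcp_rot: [180.0, -17.8, -35.4]
ft_force: [0.3, 0.1, -1.2]
finger_gap: 14.4
498,123.3,72 [-0.049  0.017  0.097]
z [ 0.249 -0.178 -0.952] y [-0.58  -0.815  0.   ] [ 18.2  -7.1 118.6 -16.8  58.9 151.1]
```

```bash
python3 -m jog '[[[-0.025,0,0.07,0,0,0,0],[-0.015,0,0.04,0,0,0,0],[-0.01,0,0.02,0,0,0,0],[0,0,0,0,0,0,0]]]'
```

```text
time: 15.45
tool_pos: [499.4, 124.1, 70.8]
tcp_rot: [-180.0, -17.9, -35.4]
ft_force: [-2.7, -0.7, 6.6]
finger_gap: 14.2
```

Contact with the floor (6.6 N up) at the expected height. Release and retreat.

```bash
python3 -m jog '[[[0,0,0,0,0,0,0.26],[0,0,0,0,0,0,0.26],[0,0,0,0,0,0,0.26],[0,0,-0.2,0,0,0,0.26],[0,0,-0.4,0,0,0,0.26],[0,0,-0.6,0,0,0,0.26],[0,0,-0.8,0,0,0,0.26],[0,0,-0.8,0,0,0,0.26],[0,0,0,0,0,0,0.26]]]'
python3 - <<'E'
from h import *
from bench import snapshot
c=camera_params("wrist")["extrinsics"];p,d=snapshot("wrist");P=cloud("wrist",d,c)
cv2.imwrite("pics/w7.png",np.hstack([p[60:420,100:460,::-1],cv2.resize(snapshot("top")[0][150:240,200:290,::-1],(360,360),interpolation=cv2.INTER_CUBIC)]))
for q in([526,100.5],[494,126.5]):
    k=np.hypot(P[...,0]-q[0],P[...,1]-q[1])<15
    m=k&(abs(P[...,2]-94)<5); print(m.sum(),P[m].mean(0).round(1) if m.any() else '')
E
```

```text
time: 16.58
tool_pos: [465.5, 150.4, 207.8]
tcp_rot: [-179.7, -18.0, -35.5]
ft_force: [0.8, 0.4, -0.3]
finger_gap: 22.1
280 [525.6 102.2  93.3]
270 [495.5 127.4  93.4]
```

View pics/w7.png

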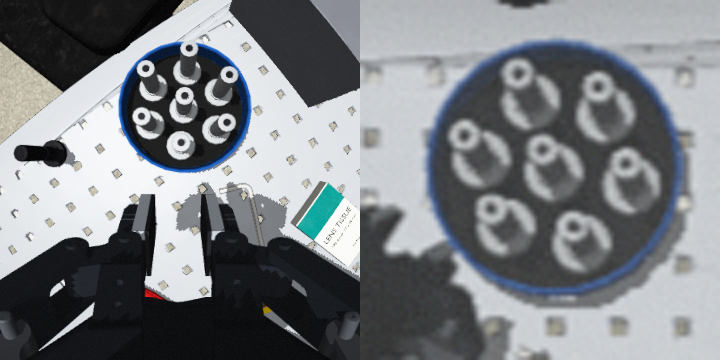

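Both views show seven upright posts in an even hexagon. The placed ones are at left-panel (183,100) and (181,145), with tops at 93 mm, within about 2 mm of their places. The gripper is clear.

```bash
python3 -c "from bench import job;print(job.hand_in())"
```

```text
the job is handed in; nothing more can be done
None
```

Both bright steel posts are in the tub, one in the middle and one in the ring gap, and the job is handed in at about 16.6 s of the 64 s allowed.

- **Middle:** the post far from the tub went here, gripped and placed with the tool vertical.
- **Ring gap:** the post beside the grey box went here. My first tool tilt of 32° ran into joints 2 and 3's limits. I gripped it near its top at an 18° tilt instead and set it down at that same tilt. Joint 6 came within about 0.4° of its limit, so I turned back 4° before lowering.

**Last checks:** the final wrist-camera measurement put the two post tops at (525.6, 102.2) and (495.5, 127.4) mm. That is about 2 mm from the places at (526.3, 100.3) and (493.9, 126.5). Their tops were about 93 mm above the bench, so both feet are on the tub's floor. In the final pictures both posts stand upright, and the open gripper is well clear. I did not touch the black and purple posts.

**Disagreements:**
- The cameras differed by 1–2 mm, within their calibration.
- The gripper read about 14.5 mm on a 16 mm shaft.
- The largest wrist force I read after a move was about 7 N. I did not log forces during the moves.

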